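Push a praline tray through the self-closing flap of the collection bay

ROBOT

A 7-joint arm with a two-finger parallel gripper is mounted at the origin on the work surface. World frame = base frame: x ahead of the robot, y to its left, z up, the work surface at z = 0. Lengths are in m, angles in rad, forces in N, time in s.
With the tool pointing down it reaches from about 0.4 to 0.85 m from the base axis. Payload 6.9 kg.
Tool frame: the origin (TCP) lies on the centre line of the jaws, within the pads' length; the fingertips stand 14 mm ahead of it and the grasp point (between the pads) lies 5 mm behind it; z points along the fingers, y is the line along which they close (so a half turn about z gives the same grasp; the last joint's range is limited). The gripper opens to 85 mm and grips with 20 to 120 N. Pads are 22 mm wide; open, the fingers measure 114 mm over their backs; the gripper's body (76 mm by 85 mm) begins 54 mm behind the grasp point. The pads swing forward as they close: fully open they stand 13 mm farther back than shut.
Start: joints at [-1.234, 0.507, -0.238, 1.5, 0.126, 1.149, -0.155], TCP at [0.144, 0.608, 0.245] pointing down, gripper open.
Joint ranges: [-3.08, 3.08], [-0.24, 2.05], [-1.43, 1.35], [0, 2.5], [-1.52, 4.66], [0.17, 1.96], [-2.89, 2.89]. Speed limits (rad/s): [2.39, 2.39, 3.14, 3.14, 3.14, 3.14, 3.14].

INTERFACE

Orientations are given as a unit quaternion [x, y, z, w].
In Python, from station import status, eyes, ctrl gives the robot as it stands.
- The arm moves only by the tool jog_arm, never from a script. Its argument "targets" is text: rows parted by semicolons, each of 5 numbers parted by spaces: the gripper command: -1 is shut, 1 is fully open, values between are in proportion, then the shift along the tool's x, y, z scaled (see below), then the turn about the tool's z scaled (see below). A call has 1 to 20 rows; each row is the pose to reach, as a shift and turn from the pose commanded when the call began, along the tool's axes at that moment, turning the shorter way round; what a row does not reach only later rows make up. The controller multiplies each number of a shift by 0.25 m and each number of a turn by pi rad. A row lasts 1/10 s, in which the tool goes at most 50 mm and 8.59 degrees, less where a joint would pass 70% of its speed; a pose out of reach is approached as far as the arm can. A call with a number of a shift or a turn outside -1 to 1 is refused whole. A call with a gripper value outside its range is refused whole. The fingers move at their own pace and stop on an object; the grip force is fixed at half the most. Time passes only in rows, so rows that repeat a pose let the fingers close. It gives the time, the measured TCP pose, the force, the opening and the grip force at its end, in the units of the state.
- status.observe(): the state, without advancing time (a new reading comes with each control period).
- eyes.grab_frame(name): name is "side" or "top" or "wrist"; returns a dict with "frame" (400x640x3 uint8, red, green, blue), "depth" (400x640 float32, m along the optical axis (not along the pixel's ray), 0 where there is no reading), "K" (3x3 intrinsics, pixels), "dist_coeffs" ([k1, k2, p1, p2, k3] as OpenCV has them; the pictures are not rectified), "rvec" (rotation vector, rad) and "tvec" (3), from world to camera coordinates, as OpenCV has them. Camera axes: x right, y down, z forward; pixel columns grow to the right and rows downward; lengths in m; the calibration is good to about 2 mm. A picture is of the moment at which its call begins.
- ctrl.sign_off(): hands the job in; it is judged then, once.
The state is a dict: "clock": time; "q": joint angles; "qd": joint speeds; "joint_torque": joint torques, N m; "ee_pos": TCP position; "tool_rot": TCP orientation; "force": force on the tool from outside, world axes, zero at the start; "ft_torque": the same for the moment, N m; "grip_width": finger opening in m; "finger_force": force on a finger pad.
Only numpy, scipy, OpenCV 4.12 (cv2) and the standard library are available. Lean on these libraries where they do the work, as an engineer would, in place of code of your own. Each camera call takes 0.05 s, during which the arm holds its last target. There are 200 camera calls.

TASK

Push the little open praline tray into the black collection bay through its self-closing flap: push the flap open with one finger and hold it there, and with the other finger push the tray along the counter through the doorway (a fingertip inside it, against its front wall, steers best), far enough in that the flap closes fully behind it when you take your hand out. Do not use the tray to shove the flap open, push gently, do not pinch, lift or tip the tray, and leave the jar, the ribbon spool and the tin where they are.

Things in the scene. Friction and masses are not known exactly. Their poses are not given: they have to be found in the camera images.
- bay: Fixed open-topped bay, black walls 30 mm high (33 with the rail), 8 mm thick, doorway at 45 degrees. x points into the bay, y left as one looks in, z up. Origin at counter level, middle of the doorway line, which runs from the hinge (x -55, y +55 mm) to the right jamb (x +55, y -55). Inside: y -56 to +56 mm, back wall at x 260 mm; left wall starts at x -55, right at x +55. No threshold. Hinge post 12 mm thick, 34 mm high.
- flap (a joint): Angle of the flap about its upright hinge at bay x = -55, y = +55 mm (left, near end of the doorway). 0 = shut along the doorway line, grows as the free edge swings into the bay and to the left; stop at 0.78 rad, where the flap lies along the left wall. A spring shuts it softly: 0.04 N m when shut, 0.056 N m wide open; let go, it shuts in about half a second.
- flap_hinge (a point): Point on the flap's upright hinge axis, 18 mm above the counter, turning with the flap: its -y axis points along the leaf to the free edge. The leaf is a plain aluminium plate 5 mm thick, reaching from 2 to 152 mm from the hinge, its lower edge 4 mm and its upper edge 33 mm above the counter.
- flap_edge (a point): Middle of the free edge of the leaf, 152 mm from the hinge, 18 mm above the counter.
- praline_tray: Open cardboard tray, 52 mm (its x) by 46 mm (its y), 20 mm high, walls and floor 3 mm, about 0.12 kg, weight to the rear. Origin at the centre of its underside. Two dark pralines, 17 mm high above the counter, are fixed along its rear wall (-x side); in front of them the tray is empty from its x = -11 to +23 mm, y -20 to +20 mm. Stands on the counter before the doorway, right of its middle, x within 0.2 rad of the bay's x.
- jar: Bystander: glass jar with steel lid, 60 mm across, 90 mm high, beside the bay; origin at the centre of its underside.
- spool: Bystander: wooden ribbon spool, 56 mm across, 45 mm high, beside the bay; origin at the centre of its underside.
- tin: Bystander: small round steel tin, 40 mm across, 35 mm high, in the far left corner of the bay; origin at the centre of its underside.
There are look-alikes about, which are no part of the job. Several things have the shape of the praline_tray; the one meant has the colours described above.

How it is judged:
By the outcome, as a careful person would: the job done as asked, in the order asked, and still so for the second after the job is handed in, with the robot touching nothing.
It also fails if it takes over 48 s, if anything falls off the work surface, if the arm or the gripper's body presses on something with over 40 N, if the wrist force passes 120 N, or if a joint passes its speed limit or range.

## Working session

There is one attempt and no reset: what is moved stays moved. The work goes in short steps, Python scripts to look and compute and a tool call to move; the robot and the scene stay as the last step left them, time stands still between calls to the robot, and variables do not carry over. Pictures are saved under pics/ and viewed, at most 13 in all, crops included, and the job is handed in when it is done.

Besides the shell and the picture viewer there is one more tool, called as name(argument=value, ...) on one line, values as JSON. jog_arm: Moves the arm, as the interface text tells. Its arguments: {"type":"object","properties":{"targets":{"type":"string"}},"required":["targets"]}

```bash
mkdir -p pics; ls; cat > h.py <<'E'
import numpy as np, cv2
from station import status, eyes, ctrl
def grab(n):
    f=eyes.grab_frame(n); np.savez('pics/%s.npz'%n,**{k:np.asarray(v) for k,v in f.items()}); return f
def load(n): return dict(np.load('pics/%s.npz'%n))
def ray(f,uv):
    p=cv2.undistortPoints(np.array(uv,float).reshape(-1,1,2),f['K'],f['dist_coeffs']).reshape(-1,2)
    R=cv2.Rodrigues(f['rvec'])[0]; d=np.c_[p,np.ones(len(p))]@R; o=-R.T@np.ravel(f['tvec']); return o,d
def onz(f,uv,z):
    o,d=ray(f,uv); return o+d*((z-o[2])/d[:,2])[:,None]
def proj(f,X): return cv2.projectPoints(np.array(X,float).reshape(-1,1,3),f['rvec'],f['tvec'],f['K'],f['dist_coeffs'])[0].reshape(-1,2)
E
python3 - <<'E'
from h import *
print(status.observe())
for n in ['top','side']:
    f=grab(n); cv2.imwrite(f'pics/{n}1.png',f['frame'][:,:,::-1]); print(n,ray(f,[[320,200]]))
E
```

```text
pics
{'clock': 0.0, 'q': array([-1.2334966 ,  0.50831873, -0.23751351,  1.50113754,  0.12568617,
        1.1488998 , -0.15485842]), 'qd': array([ 0.00205042,  0.00014015, -0.00030613, -0.00016217,  0.0009872 ,
        0.00054723,  0.00056677]), 'joint_torque': array([ 3.89585102e-04, -6.20578122e+01, -2.18651667e+00, -2.49658048e+01,
        1.26615510e-02,  1.17190942e-02,  1.62650412e-05]), 'ee_pos': array([0.14354786, 0.6077975 , 0.2444395 ]), 'tool_rot': array([ 1.15668386e-01,  9.93287489e-01, -8.83825112e-04, -8.81859813e-05]), 'force': array([-0.58967881, -0.22234394,  0.02474484]), 'ft_torque': array([-0.00548654,  0.00123703, -0.01045847]), 'finger_force': 0.0, 'grip_width': 0.08560838182442819}
top (array([0.37868497, 0.03862091, 1.0612578 ]), array([[ 0.17065568,  0.00241474, -0.98551552]]))
side (array([ 0.51070417, -0.55698563,  0.53063838]), array([[ 0.05588955,  0.76471289, -0.6419962 ]]))
```

View pics/top1.png

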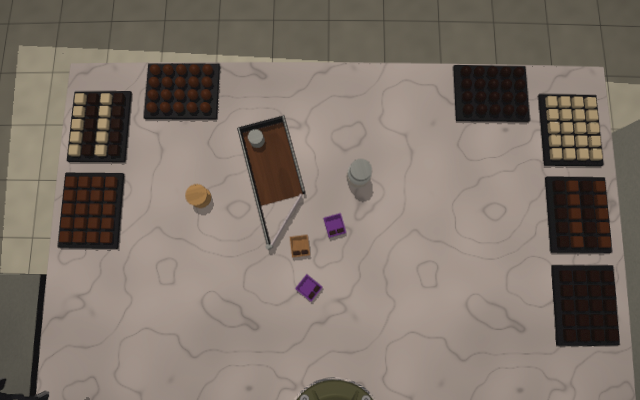

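View pics/side1.png

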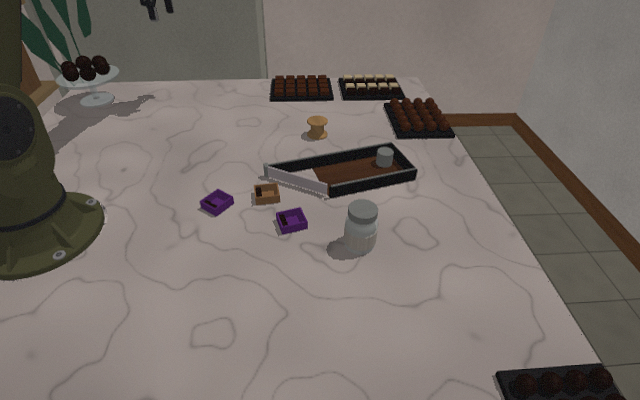

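The top view shows the bay with its hinge near (270,248), right jamb near (303,193) and back wall near (240–285,120). The cardboard tray is at (300,246), and the purple look-alikes are at (334,225) and (309,288). The jar is at (360,178), the spool at (197,195) and the tin at (256,138).

```bash
python3 - <<'E'
from h import *
f=load('top'); im=f['frame'][100:310,180:390]
cv2.imwrite('pics/top_crop.png',cv2.resize(im[:,:,::-1],(600,600),interpolation=cv2.INTER_CUBIC))
f=load('side'); im=f['frame'][130:270,190:430]
cv2.imwrite('pics/side_crop.png',cv2.resize(im[:,:,::-1],(800,467),interpolation=cv2.INTER_CUBIC))
E
```

```text
(no output)
```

View pics/top_crop.png

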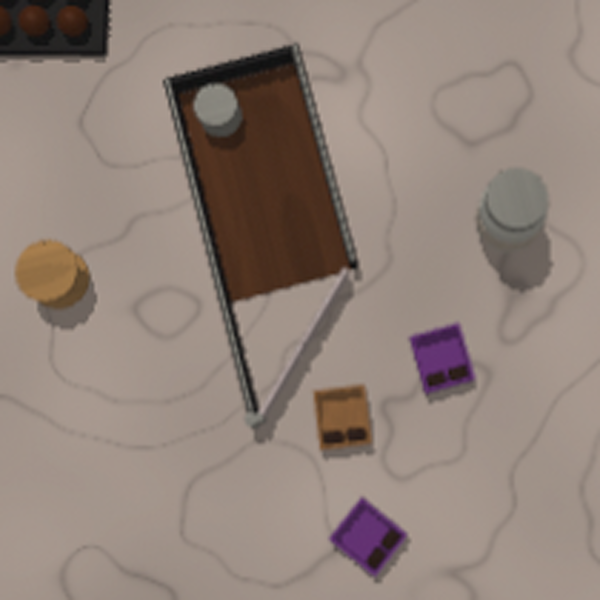

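View pics/side_crop.png

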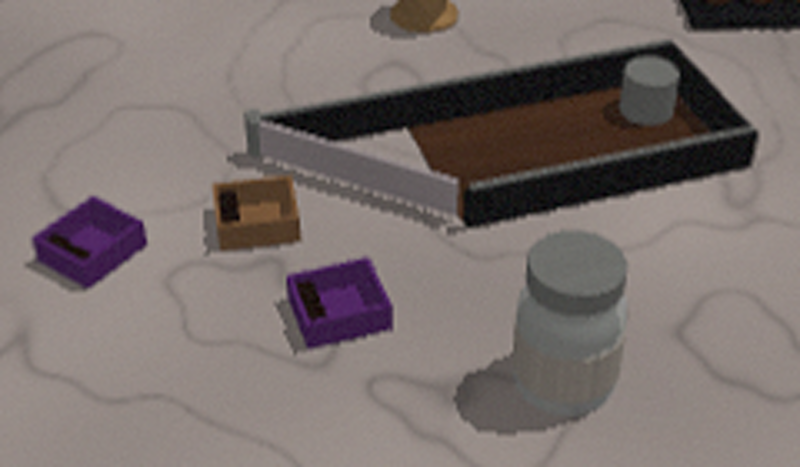

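The crops give, in top-crop pixels, rail ends at left (172,82)–(252,412), right (296,50)–(351,262) and hinge post (254,418). The tray rim is at (314,391),(365,386),(373,444),(321,450).

```bash
cat > est.py <<'E'
from h import *
f=load('top')
c=lambda a: np.array(a,float)/ (600/210)+[180,100]-0.32
L=onz(f,c([[172,82],[252,412]]),.033)[:,:2]; R=onz(f,c([[296,50],[351,262]]),.033)[:,:2]
post=onz(f,c([[254,418]]),.034)[0,:2]
dl=L[0]-L[1]; dr=R[0]-R[1]
print('ang',np.arctan2(dl[1],dl[0]),np.arctan2(dr[1],dr[0]),'lens',np.linalg.norm(dl),np.linalg.norm(dr))
th=np.arctan2(*(dl+dr)[::-1]); ex=np.array([np.cos(th),np.sin(th)]); ey=np.array([-ex[1],ex[0]])
print('width',(L.mean(0)-R.mean(0))@ey, 'th',th)
mid=(L.mean(0)@ey+R.mean(0)@ey)/2
xs=[post@ex+.055, R[1]@ex-.055, R[0]@ex-.264,L[0]@ex-.264]; print('x0 ests',xs,'post y',post@ey-mid)
hsv=cv2.cvtColor(f['frame'],cv2.COLOR_RGB2HSV)
m=cv2.inRange(hsv,(5,100,60),(20,255,255)); m[:230]=0;m[262:]=0;m[:,:286]=0;m[:,315:]=0
m=cv2.morphologyEx(m,cv2.MORPH_CLOSE,np.ones((3,3)))
n=max(cv2.findContours(m,0,2)[0],key=cv2.contourArea); r=cv2.minAreaRect(n); b=cv2.boxPoints(r)
print('box',r, b.tolist())
T=onz(f,c([[314,391],[365,386],[373,444],[321,450]]),.02)[:,:2]; print('tray rim by eye',T,T.mean(0))
x0=np.mean(xs[:2]); O=ex*x0+ey*mid; print('O',O)
dx=(T[0]+T[1]-T[2]-T[3])/2; print('tray size',np.linalg.norm(dx),np.linalg.norm(T[0]-T[1]),'yaw',np.arctan2(dx[1],dx[0]))
for nme,uv,z in [('jar',[514,200],.09),('spool',[48,268],.045),('tin',[216,106],.035)]:
    p=onz(f,c([uv]),z)[0,:2]; print(nme,p,'bay',(p-O)@ex,(p-O)@ey)
t=T.mean(0)-O; print('tray bay',t@ex,t@ey)
E
python3 est.py
```

```text
ang 0.26608036599879 0.26421450399648144 lens 0.31026824223854305 0.2040000149149139
width 0.11649779468781842 th 0.2653402156133231
x0 ests [np.float64(0.5234077293851599), np.float64(0.5257114137901212), np.float64(0.5207112994479215), np.float64(0.520269400830679)] post y 0.05757342722627317
box ((299.4615478515625, 245.69232177734375), (20.34169578552246, 17.86100196838379), 82.87498474121094) [[289.3384704589844, 236.7077178955078], [307.0615539550781, 234.49232482910156], [309.5846252441406, 254.6769256591797], [291.8615417480469, 256.892333984375]]
tray rim by eye [[0.46493853 0.1170823 ]
 [0.46976652 0.07212311]
 [0.41891445 0.06446111]
 [0.41324426 0.10995651]] [0.44171594 0.09090576]
O [0.5090966 0.1269065]
tray size 0.05180354368354422 0.04521768063766184 yaw 0.14321861227882793
jar [ 0.62174369 -0.05371567] bay 0.061338895166571664 -0.2038413017101044
spool [0.56889543 0.35179985] bay 0.11668156659670921 0.2013413268394948
tin [0.72110171 0.20995182] bay 0.22636324291923435 0.024543297563649456
tray bay -0.07446330718739348 -0.017071096848231698
```

jog_arm(targets="0 -0.84 -0.8 0 0;0 -0.84 -0.8 0 0;0 -0.84 -0.8 0 0;0 -0.84 -0.8 0 0;0 -0.84 -0.8 0 0;0 -0.84 -0.8 0 0;0 -0.84 -0.8 0 0")

```text
clock: 0.8
ee_pos: [0.3055, 0.3599, 0.2451]
tool_rot: [0.12, 0.993, -0.002, 0.001]
force: [-0.5, 0.5, -0.1]
grip_width: 0.0429
finger_force: 0.0
```

jog_arm(targets="0 -0.8 -0.76 0.1 -0.05;0 -0.8 -0.76 0.2 -0.05;0 -0.8 -0.76 0.2 -0.05;0 -0.8 -0.76 0.2 -0.05;0 -0.8 -0.76 0.2 -0.05;0 -0.8 -0.76 0.2 -0.05;0 -0.8 -0.76 0.2 -0.05;0 -0.8 -0.76 0.2 -0.05")

```text
clock: 1.6
ee_pos: [0.4529, 0.1346, 0.1948]
tool_rot: [0.038, 0.999, 0.0, -0.001]
force: [-0.2, 1.0, -0.6]
grip_width: 0.0428
finger_force: 0.0
```

```bash
python3 - <<'E'
from h import *
s=status.observe(); print({k:s[k] for k in ['clock','ee_pos','tool_rot','grip_width','q']})
f=grab('wrist'); cv2.imwrite('pics/w1.png',f['frame'][:,:,::-1]); print(ray(f,[[320,200]]))
E
```

```text
{'clock': 1.6, 'ee_pos': array([0.45294272, 0.13458209, 0.19484946]), 'tool_rot': array([ 3.81002231e-02,  9.99273744e-01,  3.70901289e-05, -5.96436530e-04]), 'grip_width': 0.04280116468963851, 'q': array([-0.26060114,  0.32595148, -0.10650133,  1.96308776,  0.04438682,
        0.85583164,  1.10389693])}
(array([0.38511689, 0.13921139, 0.32427109]), array([[ 0.26933576, -0.01578667, -0.96293096]]))
```

View pics/w1.png

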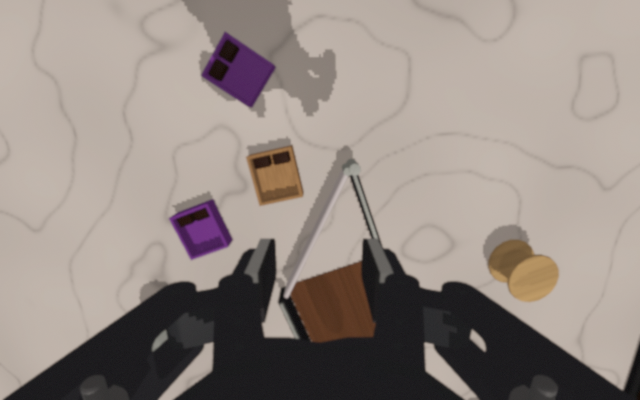

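The wrist view shows the tray rim at (247,152),(289,144),(303,194),(262,204), the hinge post top at about (351,168), and the jamb near (287,294). The fingertips are near (262,243) and (376,243).

```bash
cat > est2.py <<'E'
from h import *
from scipy.spatial.transform import Rotation as Ro
f=load('wrist'); s=status.observe(); P=s['ee_pos']; Rt=Ro.from_quat(s['tool_rot'])
hsv=cv2.cvtColor(f['frame'],cv2.COLOR_RGB2HSV)
m=cv2.inRange(hsv,(5,90,60),(20,255,255)); m[:120]=0;m[225:]=0;m[:,:230]=0;m[:,320:]=0
m=cv2.morphologyEx(m,cv2.MORPH_CLOSE,np.ones((7,7)))
n=max(cv2.findContours(m,0,2)[0],key=cv2.contourArea); b=cv2.boxPoints(cv2.minAreaRect(n)); print('box',b.round(0).tolist())
T=onz(f,[[247,152],[289,144],[303,194],[262,204]],.02)[:,:2]; dx=(T[2]+T[3]-T[0]-T[1])/2
print('tray',T.mean(0),'size',np.linalg.norm(dx),np.linalg.norm(T[0]-T[1]),np.linalg.norm(T[3]-T[2]),'yaw',np.arctan2(dx[1],dx[0]))
print('post',onz(f,[[351,167]],.034),'jamb',onz(f,[[287,294]],.033),'leaf top edge',onz(f,[[348,176],[293,285]],.033))
print('left rail',onz(f,[[354,175],[374,232]],.033))
# finger geometry in tool frame from depth
d=f['depth']; vs,us=np.where((d>0)&(d<.19)); 
p=cv2.undistortPoints(np.c_[us,vs].astype(float).reshape(-1,1,2),f['K'],f['dist_coeffs']).reshape(-1,2)
C=np.c_[p,np.ones(len(p))]*d[vs,us][:,None]; R=cv2.Rodrigues(f['rvec'])[0]
W=(C-np.ravel(f['tvec']))@R; X=Rt.inv().apply(W-P)
for sg in (1,-1):
    q=X[(X[:,1]*sg>0)&(X[:,2]>-.03)]; print('finger',sg,len(q),'max z',np.percentile(q[:,2],[90,98,99.5,100]))
    e=q[q[:,2]>q[:,2].max()-.012]; print('tip x',e[:,0].min(),e[:,0].max(),'y',e[:,1].min(),e[:,1].max())
E
python3 est2.py
```

```text
box [[246.0, 155.0], [292.0, 145.0], [303.0, 195.0], [258.0, 206.0]]
tray [0.43995589 0.09161181] size 0.053375123848269077 0.04229512631116671 0.04362918488464513 yaw 0.1635414977310323
post [[0.43612612 0.1661774  0.034     ]] jamb [[0.56869215 0.09121571 0.033     ]] leaf top edge [[0.44479042 0.16297617 0.033     ]
 [0.5582041  0.09876847 0.033     ]]
left rail [[0.44424647 0.16876394 0.033     ]
 [0.50418655 0.1863366  0.033     ]]
finger 1 1823 max z [0.00291962 0.00830657 0.01095011 0.01215307]
tip x -0.011654030654423119 0.010770522649363458 y 0.019669278306617896 0.03338386912224157
finger -1 1843 max z [0.00298602 0.00838133 0.01091352 0.01154047]
tip x -0.011764228572035598 0.01087993462730667 y -0.03639280404448607 -0.022802157656480755
```

```bash
cat > plan.py <<'E'
import numpy as np, sys
from h import *
TH=.265; O=np.array([.509,.1265]); EX=np.array([np.cos(TH),np.sin(TH)]); EY=np.array([-EX[1],EX[0]])
H=np.array([-55,55.])
def tipoff(w): s=-.1+.745*w/85; return 14-57*(.9945-np.sqrt(1-s*s))   # mm
def rect(c,a,hx,hy): R=np.array([[np.cos(a),-np.sin(a)],[np.sin(a),np.cos(a)]]); return c+np.array([[hx,hy],[hx,-hy],[-hx,-hy],[-hx,hy]])@R.T
def check(k,tray,tyaw):
    x,y,t,w=k[:4]; t=np.radians(t); F=np.array([x,y]); u=np.array([-np.sin(t),np.cos(t)]); Lf=F+(w+14)*u
    rc=rect(Lf,t,11,7); v=rc-H; r=np.hypot(*v.T); ang=np.arctan2(v[:,1],v[:,0])+np.arcsin(2.5/r)
    phi=max(0,ang.max()+np.pi/4); lim=r[ang.argmax()]
    a=phi-np.pi/4; n=np.array([np.sin(a),-np.cos(a)])  # right/near side normal
    # tray pushed by F
    fc=rect(F,t,11,7); R=np.array([[np.cos(tyaw),np.sin(tyaw)],[-np.sin(tyaw),np.cos(tyaw)]])
    loc=(fc-tray)@R.T; push=loc[:,0].max()-23
    if push>0: tray=tray+push*np.array([np.cos(tyaw),np.sin(tyaw)])
    loc=(fc-tray)@R.T
    tc=rect(tray,tyaw,26,23)
    def gap(P):  # min signed distance to near face, only where alongside the leaf
        d=(P-H)@n-2.5; al=(P-H)@np.array([np.cos(a),np.sin(a)]); ok=(al>0)&(al<156); return d[ok].min() if ok.any() else 99
    print('F',np.round(F),'th',round(np.degrees(t)),'w',round(w),'L',Lf.round(0),'phi %.2f r %.0f'%(phi,lim),'gapTray %.0f gapF %.0f'%(gap(tc),gap(fc)),
      'tray',tray.round(0),'in-tray x[%.0f %.0f] y[%.0f %.0f]'%(loc[:,0].min(),loc[:,0].max(),loc[:,1].min(),loc[:,1].max()))
    return tray
def tcp(k):
    x,y,t,w=k[:4]; tipz=k[4] if len(k)>4 else 9
    t=np.radians(t); c=np.array([x,y])+(w+14)/2*np.array([-np.sin(t),np.cos(t)])
    p=O+(c[0]*EX+c[1]*EY)/1000; return np.r_[p,(tipz+tipoff(w))/1000],TH+t
def rows(keys,cmd):  # cmd: (pos, yaw of tool y minus pi/2) commanded at call start
    p0,y0=cmd; tx=np.array([-np.cos(y0),-np.sin(y0)]); ty=np.array([-np.sin(y0),np.cos(y0)]); out=[]
    for k in keys:
        p,y=tcp(k); d=p-p0
        out.append('%.3f %.3f %.3f %.3f %.3f'%(k[3]/85*2-1,d[:2]@tx/.25,d[:2]@ty/.25,-d[2]/.25,-(y-y0)/np.pi))
    print(';'.join(out))
def cur():
    from scipy.spatial.transform import Rotation as Ro
    s=status.observe(); ty=Ro.from_quat(s['tool_rot']).as_matrix()[:,1]; y=np.arctan2(-ty[0],ty[1])
    return s['ee_pos'],y,s
def fpos(p,y,w,sg=-1):  # actual finger centre in bay mm
    c=p[:2]+sg*(w+.014)/2*np.array([-np.sin(y),np.cos(y)])-O; return np.array([c@EX,c@EY])*1000
def interp(K,n): K=np.array(K,float); return [K[0]+(K[1]-K[0])*i/n for i in range(1,n+1)]
E
cat > p1.py <<'E'
from plan import *
tray=np.array([-75.4,-16.3]); ty=-.11
A=[-69.5,-17,-35,30]; B=[-69.5,-17,-60,74]
path=[A]+interp([A,B],8)
C=[-30,-18,-38,74]; D=[30,-20,0,72]; E=[85,-22,25,66]; G=[136,-22,43,64]
path+=interp([B,C],4)+interp([C,D],5)+interp([D,E],5)+interp([E,G],5)
for k in path: tray=check(k,tray,ty if k[0]<-30 else -.05)
p,y,s=cur(); print(p,y)
E
python3 p1.py
```

```text
F [-70. -17.] th -35 w 30 L [-44.  19.] phi 0.00 r 44 gapTray 28 gapF 50 tray [-75. -16.] in-tray x[-7 19] y[-11 11]
F [-70. -17.] th -38 w 36 L [-39.  22.] phi 0.00 r 45 gapTray 28 gapF 50 tray [-75. -16.] in-tray x[-7 19] y[-12 12]
F [-70. -17.] th -41 w 41 L [-33.  24.] phi 0.10 r 26 gapTray 32 gapF 55 tray [-75. -16.] in-tray x[-7 19] y[-12 12]
F [-70. -17.] th -44 w 46 L [-27.  26.] phi 0.30 r 30 gapTray 39 gapF 58 tray [-75. -16.] in-tray x[-7 19] y[-12 12]
F [-70. -17.] th -48 w 52 L [-21.  28.] phi 0.43 r 35 gapTray 43 gapF 59 tray [-75. -16.] in-tray x[-7 19] y[-13 12]
F [-70. -17.] th -51 w 58 L [-14.  28.] phi 0.51 r 42 gapTray 45 gapF 59 tray [-75. -16.] in-tray x[-7 19] y[-13 13]
F [-70. -17.] th -54 w 63 L [-7. 29.] phi 0.56 r 49 gapTray 46 gapF 73 tray [-75. -16.] in-tray x[-7 19] y[-13 13]
F [-70. -17.] th -57 w 68 L [-0. 28.] phi 0.58 r 56 gapTray 46 gapF 74 tray [-75. -16.] in-tray x[-6 18] y[-13 13]
F [-70. -17.] th -60 w 74 L [ 7. 27.] phi 0.59 r 64 gapTray 46 gapF 75 tray [-75. -16.] in-tray x[-6 18] y[-13 13]
F [-60. -17.] th -54 w 74 L [12. 34.] phi 0.70 r 67 g
[... 1466 characters left out ...]
i 0.86 r 113 gapTray 62 gapF 75 tray [ 75. -25.] in-tray x[-3 23] y[-7 15]
F [ 95. -22.] th 29 w 66 L [57. 48.] phi 0.84 r 118 gapTray 61 gapF 72 tray [ 85. -26.] in-tray x[-3 23] y[-7 16]
F [105. -22.] th 32 w 65 L [63. 45.] phi 0.82 r 124 gapTray 59 gapF 80 tray [ 95. -26.] in-tray x[-3 23] y[-7 17]
F [116. -22.] th 36 w 65 L [70. 42.] phi 0.80 r 129 gapTray 57 gapF 99 tray [105. -27.] in-tray x[-3 23] y[-7 18]
F [126. -22.] th 39 w 64 L [76. 39.] phi 0.77 r 135 gapTray 54 gapF 99 tray [115. -27.] in-tray x[-3 23] y[-7 18]
F [136. -22.] th 43 w 64 L [83. 35.] phi 0.75 r 141 gapTray 99 gapF 99 tray [125. -28.] in-tray x[-2 23] y[-6 19]
[0.45256371 0.1356423  0.1951087 ] -0.07392731803052167
```

```bash
cat > path.py <<'E'
from plan import *
def FL(F,L,z=9):
    d=np.array(L,float)-F; return [F[0],F[1],np.degrees(np.arctan2(-d[0],d[1])),np.hypot(*d)-14,z]
A=[-69.5,-17,-35,30,9]; B=[-69.5,-17,-60,74,9]
n=24
f=np.linspace(0,1,n+1)
Fx=-69.5+f*(138+69.5); Fy=-17+0*f
Lx=np.interp(f,[0,1],[7,77]); Ly=np.interp(f,[0,.5,1],[27,29,35])
M=[FL((a,b),(c,d)) for a,b,c,d in zip(Fx,Fy,Lx,Ly)]
E
python3 - <<'E'
from path import *
tray=np.array([-75.4,-16.3])
for k in M: tray=check(k,tray,-.1 if k[0]<-30 else -.03)
p,y,s=cur()
# commanded pose assumed = measured
print('descend1'); rows([A[:4]+[60]],(p,y)); print('swing'); 
E
```

```text
F [-70. -17.] th -60 w 74 L [ 7. 27.] phi 0.59 r 64 gapTray 46 gapF 75 tray [-75. -16.] in-tray x[-6 18] y[-13 13]
F [-61. -17.] th -58 w 69 L [10. 27.] phi 0.60 r 67 gapTray 46 gapF 57 tray [-72. -17.] in-tray x[-2 23] y[-12 14]
F [-52. -17.] th -56 w 65 L [13. 27.] phi 0.61 r 69 gapTray 45 gapF 55 tray [-63. -18.] in-tray x[-2 23] y[-11 15]
F [-44. -17.] th -53 w 60 L [16. 28.] phi 0.62 r 71 gapTray 45 gapF 54 tray [-54. -18.] in-tray x[-2 23] y[-10 15]
F [-35. -17.] th -50 w 56 L [19. 28.] phi 0.62 r 73 gapTray 45 gapF 53 tray [-45. -19.] in-tray x[-3 23] y[-9 16]
F [-26. -17.] th -47 w 52 L [22. 28.] phi 0.63 r 76 gapTray 42 gapF 52 tray [-37. -20.] in-tray x[-2 23] y[-10 16]
F [-18. -17.] th -43 w 48 L [25. 28.] phi 0.63 r 78 gapTray 41 gapF 51 tray [-28. -20.] in-tray x[-3 23] y[-9 16]
F [ -9. -17.] th -39 w 44 L [27. 28.] phi 0.63 r 80 gapTray 40 gapF 50 tray [-19. -20.] in-tray x[-3 23] y[-9 16]
F [ -0. -17.] th -34 w 41 L [30. 28.] phi 0.63 r 81 gapTray 39 gapF 49 tray [-10. -20.] in-tray x[-3 23] y[-8 15]
F [  8. -17.] th -29 w 38 L [33. 28.] phi 0.63 r 83 gapTray 38 gapF 4
[... 1101 characters left out ...]
 32.] phi 0.72 r 123 gapTray 44 gapF 60 tray [ 85. -23.] in-tray x[-3 23] y[-6 19]
F [103. -17.] th 37 w 49 L [65. 33.] phi 0.73 r 125 gapTray 45 gapF 62 tray [ 93. -23.] in-tray x[-3 23] y[-6 19]
F [112. -17.] th 41 w 53 L [68. 34.] phi 0.73 r 127 gapTray 46 gapF 99 tray [102. -24.] in-tray x[-3 23] y[-6 20]
F [121. -17.] th 44 w 57 L [71. 34.] phi 0.74 r 129 gapTray 46 gapF 99 tray [110. -24.] in-tray x[-2 23] y[-5 20]
F [129. -17.] th 47 w 62 L [74. 34.] phi 0.75 r 132 gapTray 47 gapF 99 tray [119. -24.] in-tray x[-2 23] y[-5 20]
F [138. -17.] th 50 w 66 L [77. 35.] phi 0.75 r 134 gapTray 99 gapF 99 tray [127. -24.] in-tray x[-2 23] y[-5 21]
descend1
-0.294 -0.012 -0.092 0.486 0.087
swing
```

jog_arm(targets="-0.29 -0.012 -0.092 0.2 0.087;-0.29 -0.012 -0.092 0.4 0.087;-0.29 -0.012 -0.092 0.486 0.087;-0.29 -0.012 -0.092 0.486 0.087;-0.29 -0.012 -0.092 0.486 0.087")

```text
clock: 2.15
ee_pos: [0.4541, 0.113, 0.0743]
tool_rot: [0.172, 0.985, 0.0, -0.0]
force: [0.5, -1.0, -0.1]
grip_width: 0.03
finger_force: 0.0
```

```bash
sed -i 's/\[27,29,35\]/[26.5,27.5,31]/; s/B=\[-69.5,-17,-60,74,9\]/B=[-69.5,-17,-60.2,73.5,9]/' path.py; python3 - <<'E'
from path import *
p,y,s=cur(); w=s['grip_width']; print(p,y,w,'F',fpos(p,y,w),'L',fpos(p,y,w,1),'tcp target',tcp(A[:4]+[60]))
f=grab('wrist'); cv2.imwrite('pics/w2.png',f['frame'][:,:,::-1])
E
```

```text
[0.4540633  0.11298621 0.07432208] -0.34495570802696196 0.029970179526566436 F [-69.15212912 -16.67422241] L [-43.96464036  19.36696372] tcp target (array([0.45383677, 0.11258795, 0.07355174]), np.float64(-0.3458652381980153))
```

View pics/w2.png

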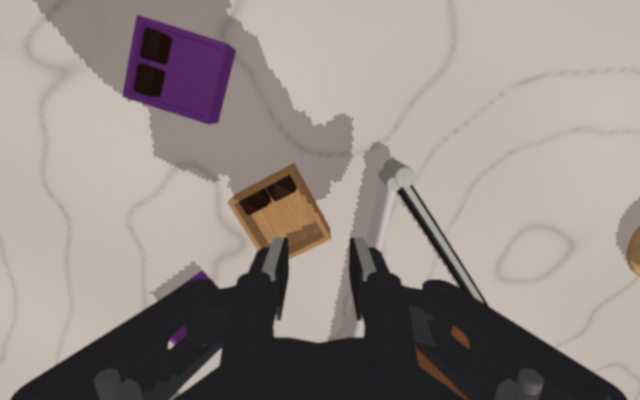

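The close view shows tray rim corners at (230,202), (294,164) and (330,236), and the post top at about (402,177). The left fingertip is just before the leaf.

```bash
python3 - <<'E'
from path import *
f=load('wrist'); b=lambda X:np.round(np.c_[(X[:,:2]-O)@EX,(X[:,:2]-O)@EY]*1000,1)
T=b(onz(f,[[230,202],[294,164],[330,236]],.02)); print('tray',T.tolist(),'centre',(T[0]+T[2])/2,'sizes',np.hypot(*(T[1]-T[0])),np.hypot(*(T[2]-T[1])))
print('yaw',np.arctan2(*(T[2]-T[1])[::-1]))
print('post',b(onz(f,[[402,177]],.034)),'leaf',b(onz(f,[[390,190],[362,320]],.033)),'rail',b(onz(f,[[410,190],[478,300]],.033)))
# tips
p,y,s=cur(); Rt=np.array([[-np.cos(y),-np.sin(y),0],[-np.sin(y),np.cos(y),0],[0,0,-1]])
d=f['depth']; vs,us=np.where((d>0)&(d<.16))
q=cv2.undistortPoints(np.c_[us,vs].astype(float).reshape(-1,1,2),f['K'],f['dist_coeffs']).reshape(-1,2)
C=np.c_[q,np.ones(len(q))]*d[vs,us][:,None]; W=(C-np.ravel(f['tvec']))@cv2.Rodrigues(f['rvec'])[0]; X=(W-p)@Rt.T
for g in (1,-1):
    e=X[(X[:,1]*g>0)&(X[:,2]<.03)]; m=e[:,2].max(); e=e[e[:,2]>m-.01]; print(g,'tip z',m,'y',e[:,1].min(),e[:,1].max(),'x',e[:,0].min(),e[:,0].max())
print('descend'); rows([A[:4]+[40],A[:4]+[30],A[:4]+[20],A[:4]+[14],A],tcp(A[:4]+[60]))
E
```

```text
tray [[-100.6, -35.6], [-97.0, 11.1], [-46.4, 2.6]] centre [-73.5 -16.5] sizes 46.83855249684815 51.308966078064756
yaw -0.16643031721272541
post [[-57.6  58.6]] leaf [[-54.7  49.2]
 [  9.5 -10.9]] rail [[-48.1  58.6]
 [ 40.9  58.5]]
1 tip z 0.013642671986381832 y 0.014456104057693897 0.026970738557441302 x -0.010474363510344791 0.011791325346896355
-1 tip z 0.0142401932686256 y -0.02863030213084778 -0.015656362975658204 x -0.011007449744329866 0.011801402461876045
descend
-0.294 0.000 0.000 0.080 -0.000;-0.294 0.000 0.000 0.120 -0.000;-0.294 0.000 0.000 0.160 -0.000;-0.294 0.000 0.000 0.184 -0.000;-0.294 0.000 0.000 0.204 -0.000
```

jog_arm(targets="-0.29 0 0 0.08 0;-0.29 0 0 0.12 0;-0.29 0 0 0.16 0;-0.29 0 0 0.184 0;-0.29 0 0 0.204 0;-0.29 0 0 0.204 0")

```text
clock: 2.8
ee_pos: [0.4542, 0.1113, 0.0224]
tool_rot: [0.173, 0.985, -0.0, -0.0]
force: [0.3, -0.1, 0.3]
grip_width: 0.03
finger_force: 0.0
```

```bash
python3 - <<'E'
from path import *
p,y,s=cur(); w=s['grip_width']; print(p,y,w,'F',fpos(p,y,w),'L',fpos(p,y,w,1),'target',tcp(A))
print('swing'); rows(interp([A,B],10),tcp(A))
E
```

```text
[0.4541513  0.11130457 0.02244672] -0.34801786795011797 0.03003070235161135 F [-69.58017378 -18.30630456] L [-44.2476183   17.70708715] target (array([0.45383677, 0.11258795, 0.02255174]), np.float64(-0.3458652381980153))
swing
-0.192 -0.004 0.009 0.002 0.014;-0.089 -0.009 0.017 0.004 0.028;0.013 -0.015 0.025 0.006 0.042;0.115 -0.021 0.033 0.009 0.056;0.218 -0.029 0.040 0.012 0.070;0.320 -0.037 0.047 0.015 0.084;0.422 -0.045 0.054 0.019 0.098;0.525 -0.054 0.060 0.023 0.112;0.627 -0.064 0.065 0.028 0.126;0.729 -0.075 0.070 0.034 0.140
```

jog_arm(targets="-0.19 -0.004 0.009 0.002 0.014;-0.09 -0.009 0.017 0.004 0.028;0.01 -0.015 0.025 0.006 0.042;0.115 -0.021 0.033 0.009 0.056;0.22 -0.029 0.04 0.012 0.07;0.32 -0.037 0.047 0.015 0.084;0.42 -0.045 0.054 0.019 0.098;0.525 -0.054 0.06 0.023 0.112;0.627 -0.064 0.065 0.028 0.126;0.73 -0.075 0.07 0.034 0.14;0.73 -0.075 0.07 0.034 0.14;0.73 -0.075 0.07 0.034 0.14")

```text
clock: 4.0
ee_pos: [0.4783, 0.1214, 0.0143]
tool_rot: [0.384, 0.923, 0.0, 0.0]
force: [-0.1, -0.4, 0.4]
grip_width: 0.0739
finger_force: 0.4
```

```bash
python3 - <<'E'
from path import *
p,y,s=cur(); w=s['grip_width']; print(p,y,w,'F',fpos(p,y,w),'L',fpos(p,y,w,1),'target',tcp(B))
f=grab('top'); im=f['frame'][150:290,220:380]; g=grab('wrist')['frame']
a=cv2.resize(im[:,:,::-1],(640,560),interpolation=cv2.INTER_CUBIC); cv2.imwrite('pics/t3.png',a)
rows(M[1:],tcp(B))
E
```

```text
[0.47831419 0.12142093 0.01428099] -0.7876751811621548 0.07388530661462993 F [-69.12013048 -18.6274199 ] L [ 7.23033623 24.89766887] target (array([0.47732342, 0.12281768, 0.01413375]), np.float64(-0.7856882097005865))
0.626 -0.012 0.021 -0.005 -0.010;0.514 -0.023 0.041 -0.011 -0.023;0.405 -0.035 0.061 -0.015 -0.037;0.299 -0.046 0.082 -0.019 -0.053;0.199 -0.057 0.102 -0.023 -0.071;0.104 -0.069 0.122 -0.025 -0.091;0.016 -0.080 0.142 -0.028 -0.115;-0.064 -0.091 0.162 -0.030 -0.141;-0.134 -0.103 0.182 -0.031 -0.171;-0.193 -0.114 0.203 -0.032 -0.204;-0.237 -0.125 0.223 -0.033 -0.241;-0.267 -0.137 0.243 -0.033 -0.280;-0.274 -0.148 0.263 -0.033 -0.320;-0.265 -0.159 0.284 -0.033 -0.361;-0.239 -0.170 0.304 -0.033 -0.400;-0.197 -0.181 0.324 -0.032 -0.437;-0.142 -0.192 0.345 -0.031 -0.470;-0.074 -0.203 0.365 -0.030 -0.501;0.004 -0.214 0.385 -0.028 -0.528;0.091 -0.225 0.406 -0.026 -0.552;0.185 -0.236 0.426 -0.023 -0.573;0.284 -0.247 0.446 -0.020 -0.591;0.389 -0.258 0.467 -0.016 -0.608;0.497 -0.269 0.487 -0.011 -0.622
```

View pics/t3.png

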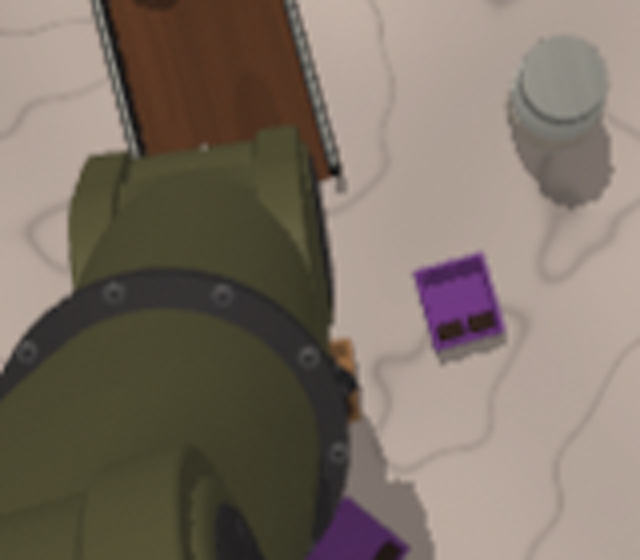

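The hand hides the tray, but the leaf's end shows at (204,148) in the crop, swung well inward. I'll push on in half steps.

```bash
sed -i 's/^n=24/n=48/' path.py; python3 - <<'E'
from path import *
f=load('top'); X=onz(f,[[271,187]],.033)[0,:2]-O; v=np.array([X@EX,X@EY])*1000; print('leaf end bay',v,'dist',np.hypot(*(v-H)),'phi',np.arctan2(*(v-H)[::-1])+np.pi/4)
rows(M[1:17],tcp(B))
E
```

```text
leaf end bay [87.73180591 16.88787043] dist 147.73253818684515 phi 0.5244666919082792
0.683 -0.006 0.011 -0.002 -0.004;0.626 -0.012 0.021 -0.005 -0.010;0.570 -0.018 0.031 -0.008 -0.016;0.514 -0.023 0.041 -0.011 -0.023;0.459 -0.029 0.051 -0.013 -0.029;0.405 -0.035 0.061 -0.015 -0.037;0.352 -0.040 0.072 -0.017 -0.044;0.299 -0.046 0.082 -0.019 -0.053;0.249 -0.052 0.092 -0.021 -0.061;0.199 -0.057 0.102 -0.023 -0.071;0.151 -0.063 0.112 -0.024 -0.081;0.104 -0.069 0.122 -0.025 -0.091;0.059 -0.074 0.132 -0.027 -0.103;0.016 -0.080 0.142 -0.028 -0.115;-0.025 -0.086 0.152 -0.029 -0.128;-0.064 -0.091 0.162 -0.030 -0.141
```

jog_arm(targets="0.683 -0.006 0.011 -0.002 -0.004;0.626 -0.012 0.021 -0.005 -0.01;0.57 -0.018 0.031 -0.008 -0.016;0.514 -0.023 0.041 -0.011 -0.023;0.459 -0.029 0.051 -0.013 -0.029;0.405 -0.035 0.061 -0.015 -0.037;0.352 -0.04 0.072 -0.017 -0.044;0.3 -0.046 0.082 -0.019 -0.053;0.249 -0.052 0.092 -0.021 -0.061;0.2 -0.057 0.102 -0.023 -0.071;0.151 -0.063 0.112 -0.024 -0.081;0.104 -0.069 0.122 -0.025 -0.091;0.059 -0.074 0.132 -0.027 -0.103;0.016 -0.08 0.142 -0.028 -0.115;-0.025 -0.086 0.152 -0.029 -0.128;-0.064 -0.091 0.162 -0.03 -0.141")

```text
clock: 5.7
ee_pos: [0.5229, 0.1338, 0.0218]
tool_rot: [0.17, 0.985, -0.0, 0.0]
force: [-0.8, -1.0, -1.2]
grip_width: 0.0402
finger_force: 0.5
```

```bash
python3 - <<'E'
from path import *
p,y,s=cur(); w=s['grip_width']; print(p,y,w,'F',fpos(p,y,w),'L',fpos(p,y,w,1),'target',tcp(M[16]),s['force'],s['finger_force'])
g=grab('side'); 
a=cv2.resize(g['frame'][100:240,200:430][:,:,::-1],(800,487),interpolation=cv2.INTER_CUBIC); cv2.imwrite('pics/s4.png',a)
rows(M[17:33],tcp(M[16]))
E
```

```text
[0.52293559 0.13383541 0.02179151] -0.3415669172921501 0.040171207918265284 F [ -0.06980753 -18.82430974] L [30.81049877 25.68329018] target (array([0.52214502, 0.13533453, 0.02152455]), np.float64(-0.3419169426886758)) [-0.81379147 -1.00325355 -1.23669178] 0.5322104895822122
-0.101 -0.009 0.007 -0.001 -0.014;-0.134 -0.019 0.013 -0.001 -0.030;-0.165 -0.028 0.020 -0.002 -0.046;-0.193 -0.038 0.027 -0.003 -0.063;-0.217 -0.047 0.033 -0.003 -0.081;-0.237 -0.057 0.040 -0.003 -0.099;-0.254 -0.066 0.047 -0.004 -0.119;-0.267 -0.076 0.053 -0.004 -0.138;-0.273 -0.085 0.060 -0.004 -0.158;-0.274 -0.094 0.067 -0.004 -0.179;-0.272 -0.104 0.074 -0.004 -0.199;-0.265 -0.113 0.081 -0.004 -0.219;-0.254 -0.122 0.087 -0.004 -0.239;-0.239 -0.132 0.094 -0.003 -0.258;-0.220 -0.141 0.101 -0.003 -0.277;-0.197 -0.150 0.108 -0.003 -0.295
```

View pics/s4.png

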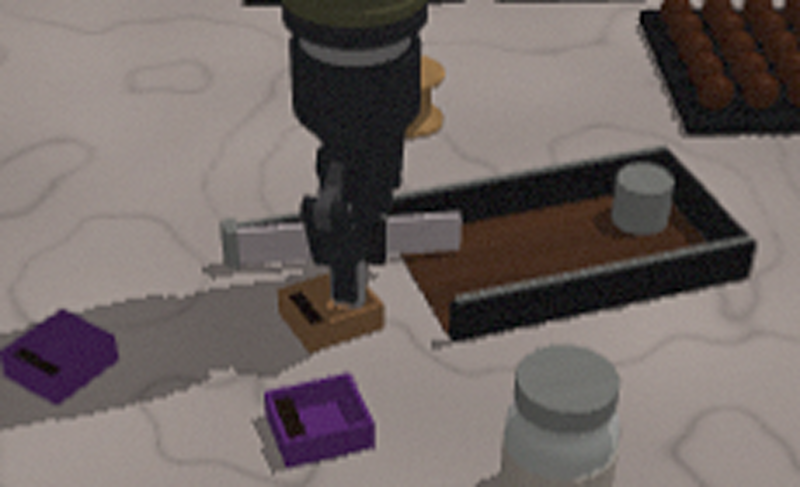

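```bash
python3 - <<'E'
from path import *
f=load('side'); b=lambda X:np.round(np.c_[(X[:,:2]-O)@EX,(X[:,:2]-O)@EY]*1000,1)
c=np.array([[278,288],[311,329],[384,312]])/3.478+[200,100]-.36
T=b(onz(f,c,.02)); print(T.tolist()); d=T[2]-T[1]; e=T[0]-T[1]; print(np.hypot(*d),np.arctan2(*d[::-1]),np.hypot(*e),np.arctan2(e[1],e[0]),'ctr',(T[0]+T[2])/2)
E
```

```text
[[-40.6, -0.5], [-31.5, -46.7], [15.9, -44.3]]
47.46072060135623 0.05058970876938477 47.08768416475799 1.7652764430100023 ctr [-12.35 -22.4 ]
```

The tray is at bay (-12,-22), nearly aligned, and the flap is held by the left finger. I'll continue, steering slightly left.

```bash
sed -i 's/Fy=-17+0\*f/Fy=np.interp(f,[0,.34,.6,1],[-17,-17,-15,-15])/' path.py; python3 - <<'E'
from path import *
tray=np.array([-12.4,-22.4])
for k in M[17:49:3]: tray=check(k,tray,.03)
rows(M[17:33],tcp(M[16]))
E
```

```text
F [  4. -17.] th -32 w 38 L [32. 27.] phi 0.62 r 83 gapTray 38 gapF 48 tray [ -6. -22.] in-tray x[-3 23] y[-7 17]
F [ 17. -16.] th -24 w 34 L [36. 27.] phi 0.62 r 86 gapTray 35 gapF 46 tray [  7. -22.] in-tray x[-3 23] y[-6 16]
F [ 30. -16.] th -14 w 31 L [41. 27.] phi 0.61 r 88 gapTray 32 gapF 45 tray [ 20. -21.] in-tray x[-2 23] y[-4 15]
F [ 43. -15.] th -3 w 29 L [45. 28.] phi 0.62 r 113 gapTray 31 gapF 43 tray [ 32. -21.] in-tray x[-0 23] y[-3 13]
F [ 56. -15.] th 9 w 30 L [49. 28.] phi 0.65 r 116 gapTray 32 gapF 42 tray [ 45. -21.] in-tray x[-1 23] y[-3 14]
F [ 69. -15.] th 19 w 32 L [54. 29.] phi 0.67 r 118 gapTray 33 gapF 42 tray [ 59. -20.] in-tray x[-2 23] y[-5 15]
F [ 82. -15.] th 28 w 36 L [58. 29.] phi 0.69 r 120 gapTray 40 gapF 42 tray [ 72. -20.] in-tray x[-3 23] y[-7 16]
F [ 95. -15.] th 36 w 41 L [62. 30.] phi 0.70 r 123 gapTray 40 gapF 56 tray [ 85. -19.] in-tray x[-3 23] y[-8 16]
F [108. -15.] th 42 w 47 L [67. 30.] phi 0.71 r 126 gapTray 39 gapF 58 tray [ 98. -19.] in-tray x[-3 23] y[-9 16]
F [121. -15.] th 47 w 53 L [71. 30.] phi 0.71 r 129 gapTray 39 gapF 99 tray [111. -19.] in-tray x[-2 23] y[-9 16]
F [134. -15.] th 52 w 60 L [76. 31.] phi 0.72 r 132 gapTray 39 gapF 99 tray [123. -18.] in-tray x[-2 23] y[-10 16]
-0.103 -0.009 0.007 -0.001 -0.014;-0.140 -0.019 0.014 -0.002 -0.029;-0.174 -0.028 0.021 -0.002 -0.045;-0.205 -0.037 0.028 -0.003 -0.061;-0.233 -0.046 0.035 -0.003 -0.079;-0.258 -0.056 0.041 -0.004 -0.098;-0.278 -0.065 0.048 -0.004 -0.117;-0.295 -0.074 0.055 -0.004 -0.137;-0.305 -0.083 0.062 -0.004 -0.157;-0.311 -0.092 0.070 -0.004 -0.178;-0.312 -0.102 0.077 -0.004 -0.199;-0.309 -0.111 0.084 -0.004 -0.220;-0.301 -0.120 0.091 -0.004 -0.241;-0.285 -0.129 0.098 -0.004 -0.261;-0.265 -0.139 0.104 -0.004 -0.281;-0.242 -0.148 0.111 -0.003 -0.300
```

jog_arm(targets="-0.103 -0.009 0.007 -0.001 -0.014;-0.14 -0.019 0.014 -0.002 -0.029;-0.174 -0.028 0.021 -0.002 -0.045;-0.205 -0.037 0.028 -0.003 -0.061;-0.233 -0.046 0.035 -0.003 -0.079;-0.258 -0.056 0.041 -0.004 -0.098;-0.278 -0.065 0.048 -0.004 -0.117;-0.295 -0.074 0.055 -0.004 -0.137;-0.305 -0.083 0.062 -0.004 -0.157;-0.311 -0.092 0.07 -0.004 -0.178;-0.312 -0.102 0.077 -0.004 -0.199;-0.309 -0.111 0.084 -0.004 -0.22;-0.301 -0.12 0.091 -0.004 -0.241;-0.285 -0.129 0.098 -0.004 -0.261;-0.265 -0.139 0.104 -0.004 -0.281;-0.242 -0.148 0.111 -0.003 -0.3")

```text
clock: 7.35
ee_pos: [0.567, 0.1473, 0.0225]
tool_rot: [-0.296, 0.955, -0.0, -0.0]
force: [-1.2, -1.9, 0.9]
grip_width: 0.0325
finger_force: 0.8
```

```bash
python3 - <<'E'
from path import *
p,y,s=cur(); w=s['grip_width']; print(p,y,w,'F',fpos(p,y,w),'L',fpos(p,y,w,1),'target',tcp(M[32]),s['force'],s['finger_force'])
g=grab('side'); 
a=cv2.resize(g['frame'][100:240,200:430][:,:,::-1],(800,487),interpolation=cv2.INTER_CUBIC); cv2.imwrite('pics/s5.png',a)
rows(M[33:],tcp(M[32]))
E
```

```text
[0.56704195 0.14730191 0.02253689] 0.6015039480840978 0.032507474505051696 F [ 69.14219129 -17.07550518] L [53.78592821 26.82358785] target (array([0.5663222 , 0.14913674, 0.02235679]), np.float64(0.599292656120086)) [-1.2241976  -1.88549609  0.86142823] 0.7800588919781148
-0.215 -0.011 -0.004 0.000 -0.018;-0.184 -0.022 -0.007 0.001 -0.035;-0.151 -0.033 -0.011 0.002 -0.051;-0.114 -0.044 -0.014 0.002 -0.066;-0.075 -0.055 -0.018 0.003 -0.080;-0.034 -0.066 -0.021 0.004 -0.094;0.009 -0.077 -0.025 0.005 -0.106;0.055 -0.088 -0.028 0.006 -0.118;0.102 -0.099 -0.032 0.007 -0.129;0.150 -0.110 -0.035 0.009 -0.139;0.201 -0.121 -0.039 0.010 -0.148;0.252 -0.132 -0.042 0.012 -0.157;0.305 -0.143 -0.046 0.014 -0.166;0.358 -0.154 -0.049 0.016 -0.174;0.413 -0.165 -0.053 0.018 -0.181;0.468 -0.176 -0.056 0.020 -0.188
```

View pics/s5.png

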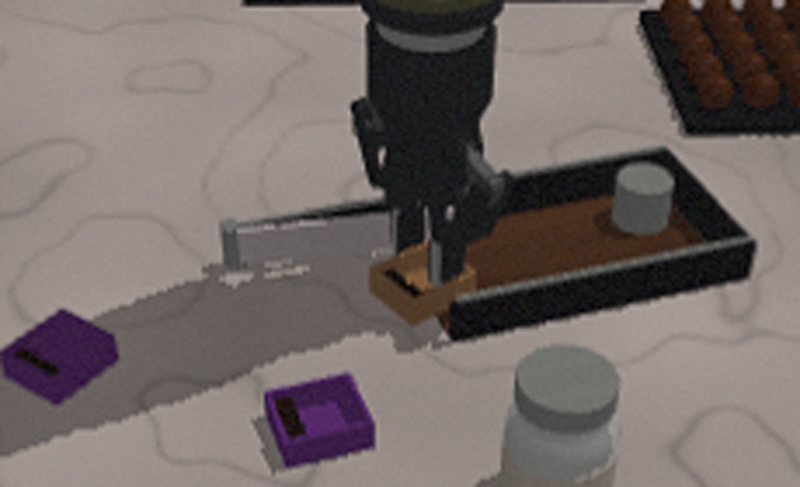

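```bash
python3 - <<'E'
from path import *
f=load('side'); b=lambda X:np.round(np.c_[(X[:,:2]-O)@EX,(X[:,:2]-O)@EY]*1000,1)
c=np.array([[370,269],[411,308],[475,286]])/3.478+[200,100]-.36
T=b(onz(f,c,.02)); print(T.tolist()); d=T[2]-T[1]; e=T[0]-T[1]; print(np.hypot(*d),np.arctan2(*d[::-1]),np.hypot(*e),np.arctan2(e[1],e[0])-np.pi/2,'ctr',(T[0]+T[2])/2)
E
```

```text
[[20.8, 1.0], [33.1, -45.6], [79.0, -36.6]]
46.77403125667062 0.1936219928559454 48.1959541870477 0.2580629692455465 ctr [ 49.9 -17.8]
```

```bash
python3 - <<'E'
from path import *
k0=M[32]; P=[FL((a,-15),(c,d)) for a,c,d in zip(np.linspace(k0[0],146,18)[1:],np.linspace(53.7,79,18)[1:],np.linspace(29,31,18)[1:])]
tray=np.array([56.,-18])
for k in P[::4]: tray=check(k,tray,.25)
print(tcp(P[-1])); rows(P,tcp(k0)); print('retract'); rows([P[-1][:4]+[z] for z in (16,24,32,40,60,90,120)],tcp(P[-1]))
E
```

```text
F [ 73. -15.] th 22 w 34 L [55. 29.] phi 0.68 r 119 gapTray 25 gapF 42 tray [ 62. -16.] in-tray x[-1 23] y[-10 7]
F [ 92. -15.] th 34 w 40 L [61. 30.] phi 0.70 r 122 gapTray 39 gapF 56 tray [ 80. -12.] in-tray x[-2 23] y[-16 4]
F [110. -15.] th 43 w 48 L [67. 30.] phi 0.71 r 126 gapTray 34 gapF 99 tray [97. -7.] in-tray x[-3 23] y[-22 1]
F [128. -15.] th 50 w 57 L [73. 31.] phi 0.72 r 130 gapTray 30 gapF 99 tray [114.  -3.] in-tray x[-3 23] y[-27 -3]
F [146. -15.] th 56 w 67 L [79. 31.] phi 0.72 r 135 gapTray 99 gapF 99 tray [131.   1.] in-tray x[-3 23] y[-32 -7]
(array([0.61547763, 0.16368553, 0.01601411]), np.float64(1.2341426941365712))
-0.207 -0.012 -0.003 0.001 -0.018;-0.175 -0.023 -0.007 0.001 -0.036;-0.140 -0.035 -0.011 0.002 -0.053;-0.101 -0.046 -0.014 0.003 -0.069;-0.060 -0.058 -0.018 0.003 -0.084;-0.016 -0.069 -0.022 0.004 -0.098;0.031 -0.081 -0.026 0.006 -0.111;0.079 -0.092 -0.029 0.007 -0.123;0.129 -0.103 -0.033 0.008 -0.135;0.182 -0.115 -0.037 0.010 -0.145;0.235 -0.126 -0.040 0.011 -0.155;0.290 -0.138 -0.044 0.013 -0.164;0.347 -0.149 -0.048 0.015 -0.173;0.404 -0.161 -0.052 0.018 -0.181;0.463 -0.172 -0.055 0.020 -0.188;0.522 -0.184 -0.059 0.023 -0.195;0.583 -0.195 -0.063 0.025 -0.202
retract
0.583 0.000 0.000 -0.028 -0.000;0.583 0.000 0.000 -0.060 -0.000;0.583 0.000 0.000 -0.092 -0.000;0.583 0.000 0.000 -0.124 -0.000;0.583 0.000 0.000 -0.204 -0.000;0.583 0.000 0.000 -0.324 -0.000;0.583 0.000 0.000 -0.444 -0.000
```

jog_arm(targets="-0.207 -0.012 -0.003 0.001 -0.018;-0.175 -0.023 -0.007 0.001 -0.036;-0.14 -0.035 -0.011 0.002 -0.053;-0.1 -0.046 -0.014 0.003 -0.069;-0.06 -0.058 -0.018 0.003 -0.084;-0.016 -0.069 -0.022 0.004 -0.098;0.031 -0.081 -0.026 0.006 -0.111;0.079 -0.092 -0.029 0.007 -0.123;0.129 -0.103 -0.033 0.008 -0.135;0.18 -0.115 -0.037 0.01 -0.145;0.235 -0.126 -0.04 0.011 -0.155;0.29 -0.138 -0.044 0.013 -0.164;0.347 -0.149 -0.048 0.015 -0.173;0.404 -0.161 -0.052 0.018 -0.181;0.463 -0.172 -0.055 0.02 -0.188;0.522 -0.184 -0.059 0.023 -0.195;0.583 -0.195 -0.063 0.025 -0.202;0.583 -0.195 -0.063 0.025 -0.202")

```text
clock: 9.2
ee_pos: [0.6165, 0.162, 0.0162]
tool_rot: [-0.578, 0.816, 0.0, 0.0]
force: [-0.5, -0.2, -0.1]
grip_width: 0.0674
finger_force: 0.4
```

```bash
python3 - <<'E'
from path import *
p,y,s=cur(); w=s['grip_width']; print(p,y,w,'F',fpos(p,y,w),'L',fpos(p,y,w,1),s['force'],s['finger_force'])
g=grab('side'); t=grab('wrist')
a=cv2.resize(g['frame'][100:240,200:430][:,:,::-1],(460,280),interpolation=cv2.INTER_CUBIC); b=cv2.resize(t['frame'][:,:,::-1],(448,280))
cv2.imwrite('pics/s6.png',np.vstack([a,cv2.copyMakeBorder(b,0,0,0,12,0)]))
E
```

```text
[0.61652268 0.16204941 0.01618057] 1.2330956775431958 0.06738594203853479 F [146.60323961 -16.9203122 ] L [79.55687343 29.21488416] [-0.48047441 -0.21321707 -0.05364164] 0.38983416340215626
```

View pics/s6.png

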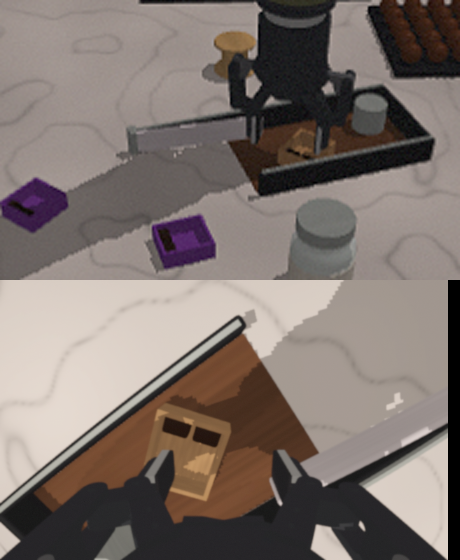

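The tray is inside the bay and the left finger still holds the flap. In the wrist half, the tray's rear rim corners are at about (163,405) and (231,424).

```bash
python3 - <<'E'
from path import *
f=load('wrist'); b=lambda X:np.round(np.c_[(X[:,:2]-O)@EX,(X[:,:2]-O)@EY]*1000,1)
T=b(onz(f,np.array([[163,125],[231,144],[207,219]])/.7,.02)); print(T.tolist(),'dist hinge',np.hypot(*(T-H).T),'sizes',np.hypot(*(T[1]-T[0])),np.hypot(*(T[2]-T[1])),'ctr',(T[0]+T[2])/2)
E
```

```text
[[118.3, -49.4], [91.7, -16.7], [134.7, 18.1]] dist hinge [202.31720144 163.2843532  193.25553032] sizes 42.15269860874864 55.317628293338814 ctr [126.5  -15.65]
```

jog_arm(targets="0.583 0.004 0.006 0 0;0.583 0.004 0.006 0 0;0.583 0.004 0.006 -0.03 0;0.583 0.004 0.006 -0.06 0;0.583 0.004 0.006 -0.1 0;0.583 0.004 0.006 -0.15 0;0.583 0.004 0.006 -0.25 0;0.583 0.004 0.006 -0.4 0;0.583 0.004 0.006 -0.6 0;0.583 0.004 0.006 -0.7 0;0.583 0.004 0.006 -0.7 0;0.583 0.004 0.006 -0.7 0;0.583 0.004 0.006 -0.7 0;0.583 0.004 0.006 -0.7 0;0.583 0.004 0.006 -0.7 0;0.583 0.004 0.006 -0.7 0")

```text
clock: 10.9
ee_pos: [0.614, 0.1613, 0.1906]
tool_rot: [-0.578, 0.816, 0.0, -0.001]
force: [0.6, 0.5, 0.1]
grip_width: 0.0678
finger_force: 0.0
```

```bash
python3 - <<'E'
from path import *
g=grab('side'); t=grab('wrist')
a=cv2.resize(g['frame'][100:240,200:430][:,:,::-1],(460,280),interpolation=cv2.INTER_CUBIC); b=cv2.resize(t['frame'][:,:,::-1],(448,280))
cv2.imwrite('pics/s7.png',np.vstack([a,cv2.copyMakeBorder(b,0,0,0,12,0)]))
E
```

```text
(no output)
```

View pics/s7.png

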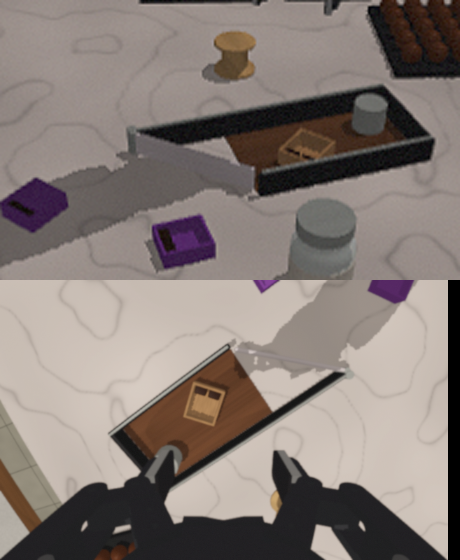

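The flap is fully shut, with its leaf running from the post at (132,140) to the jamb at (255,190). The tray stands inside at (305,148), and the tin, jar and spool haven't moved. I'm handing the job in.

```bash
python3 -c "
from station import ctrl; print(ctrl.sign_off())"
```

```text
the job is handed in; nothing more can be done
None
```

The praline tray is inside the bay, turned about 0.5–0.7 rad to the left, with the flap fully shut behind it; the jar, spool and tin look unmoved in the final pictures, and I handed the job in at about 11 s of the 48 s allowed.

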